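# Push an empty dye tube through the self-closing flap of the collecting box

### The job

A squeezed-out dye tube, still smeared with colour, lies on the sill of the collecting box. First push the self-closing flap in with one finger while the tube still lies on the sill, and, with that finger still holding the flap open, push the tube off the sill with the other finger so that it drops into the box; then draw back so that the flap springs shut. Only push: do not pinch or lift the tube, and leave everything else where it stands.

Things in the scene. Friction and masses are not known exactly. Their poses are not given: they have to be found in the camera images.
- drop_box: Drop box for empty dye tubes, fixed on the counter: dark grey ribbed tub, mid-grey lid, 262 (x) x 237 (y) x 154 mm (z). Origin: centre of its underside. x runs from the sill (front, robot's side) to the hood (back). Sill: flat, at z = 110 mm, x = -130 to -20, front bead up to 2 mm proud, side kerbs 6 mm high. Flap over the mouth, x = -20 to 79. Hood: x = 79 to 132, top at 154 mm. Inner floor at z = 8 mm.
- sill_edge (a point): Middle of the sill's rear edge, where the sill ends and the mouth begins; x = -20, y = 0, z = 110 mm in the box's frame, same axes. The mouth is 200 mm wide (y = +-100) and 100 mm long; mid-grey cheeks on both sides of it slope up from the sill's height to the hood's.
- drop_flap (a joint): Dark grey flap, 190 wide, 108 long, 4 mm thick, hinged under the hood's lip (box frame x = 80, z = 150 mm, axis along y), sloping down 22 degrees to the sill's edge. Rad: 0 shut, up to 1.05 as its front edge swings down and in. A spring shuts it: 1 N at the edge starts it, 3 N at mid-length holds 0.6. An upright finger 5 mm over sill height, far face at x = 35 holds about 0.3, at x = 50 about 0.5.
- flap_edge (a point): Middle of the flap's free front edge, upper face: when shut, flush with the sill at its rear edge. A tube pushed against the shut flap rides up on it and does not go in.
- empty_tube: Squeezed-out white dye tube, 151 mm long, 30 to 60 g, lying crosswise on the sill. Origin: centre of its underside. Long axis = its y (cap at +y), within 0.2 rad of the box's y. A wedge: flat folded end 47 wide and 3 mm high at y = -75, shoulder 30 wide and 31 high at y = 45. It balances at y = 7, where it is 36 wide and 22 high. Centre starts 42 to 62 mm before the sill's edge.
- nail_polish: Bystander: small nail polish bottle, 31 x 31 x 79 mm, origin under its centre; beside the box, left.
- cream_pot: Bystander: low round cream pot, diameter 58, 37 mm high, origin under its centre; right of the box, at the front.
- hair_clip: Bystander: black hair clip, 96 mm long, 25 mm high, origin under its centre; beside the box, left, at the back.
- perm_rod: Bystander: perm rod, 72 mm long, diameter 22 mm, origin under its centre; right of the box, middle.
- wax_pot: Bystander: round wax pot, diameter 50, 51 mm high, origin under its centre; right of the box, at the back.

How it is judged:
By the outcome, as a careful person would: the job done as asked, in the order asked, and still so for the second after the job is handed in, with the robot touching nothing.
It also fails if it takes over 38 s, if anything falls off the work surface, if the arm or the gripper's body presses on something with over 40 N, if the wrist force passes 120 N, or if a joint passes its speed limit or range.

### The arm

A 7-joint arm with a two-finger parallel gripper is mounted at the origin on a cart in front of the work surface, level with it; the furniture and walls round the work are solid. World frame = base frame: x ahead of the robot, y to its left, z up, the work surface at z = 0. Lengths are in m, angles in rad, forces in N, time in s.
With the tool pointing down it reaches from about 0.4 to 0.85 m from the base axis. Payload 4.5 kg.
Tool frame: the origin (TCP) lies on the centre line of the jaws, within the pads' length; the fingertips stand 17 mm ahead of it and the grasp point (between the pads) lies 2 mm behind it (r.tip_reach is the distance from the TCP to the fingertips, in m); z points along the fingers, y is the line along which they close (so a half turn about z gives the same grasp; the last joint's range is limited). The gripper opens to 88 mm and grips with 3 to 60 N. Pads are 18 mm wide; open, the fingers measure 123 mm over their backs; the gripper's body (75 mm by 187 mm) begins 45 mm behind the grasp point.
Start: joints at [1.376, 0.689, -0.195, 1.565, 0.157, 0.902, -0.215], TCP at [0.142, -0.609, 0.256] pointing down, gripper open.
Joint ranges: [-3.01, 3.01], [-0.46, 2.08], [-1.47, 1.51], [0.13, 2.56], [-1, 4.14], [0.04, 2.09], [-2.66, 2.66]. Speed limits (rad/s): [2.57, 2.57, 3.14, 3.14, 3.14, 3.14, 3.14].

### API

Orientations are given as a unit quaternion [x, y, z, w].
In Python, from plant import r gives the robot as it stands.
- The arm moves only by the tool step_arm, never from a script. Its argument "steps" is a list of rows, each a list of 7 numbers: the shift along the tool's x, y, z in cm, then the turn, a rotation vector about the tool's x, y, z in degrees, then the gripper's target within -1 to 1 (shut at 1, half-way at 0, fully open at -1). A call has 1 to 8 rows; each row shifts and turns the commanded pose from where the row before left it, along the tool's axes as they then stand; what a row does not reach is not made up. A row lasts 1/8 s, in which the tool goes at most 62.5 mm and 10.7 degrees, less where a joint would pass 70% of its speed; a pose out of reach is approached as far as the arm can. A call with a gripper value outside its range is refused whole. The fingers move at their own pace and stop on an object; "force" is the grip in N (left out, the last holds). Time passes only in rows, so rows that do not move let the fingers close. It gives the time, the measured TCP pose, the force, the opening and the grip force at its end, in the units of the state.
- r.get_state(): the state, without advancing time (a new reading comes with each control period).
- r.snapshot(name): name is "scene" or "side" or "wrist"; returns a dict with "pixels" (384x512x3 uint8, red, green, blue), "fx", "fy", "cx", "cy" (pixels), "dist_coeffs" ([k1, k2, p1, p2, k3] as OpenCV has them; the pictures are not rectified), "cam_to_world" (4x4, takes a point from camera to world coordinates). Camera axes: x right, y down, z forward; pixel columns grow to the right and rows downward; lengths in m; the calibration is good to about 2 mm. A picture is of the moment at which its call begins. There is no depth.
- r.finish_job(): hands the job in; it is judged then, once.
The state is a dict: "clock": time; "q": joint angles; "qd": joint speeds; "joint_torque": joint torques, N m; "tool_pos": TCP position; "eef_rot": TCP orientation; "contact_force": force on the tool from outside, world axes, zero at the start; "moment": the same for the moment, N m; "opening": opening from 0.0 (shut) to 1.0 (fully open); "finger_force": force on a finger pad.
Only numpy, scipy, OpenCV 4.12 (cv2) and the standard library are available. Lean on these libraries where they do the work, as an engineer would, in place of code of your own. Each camera call takes 0.05 s, during which the arm holds its last target. There are 200 camera calls.

## Working session

There is one attempt and no reset: what is moved stays moved. The work goes in short steps, Python scripts to look and compute and a tool call to move; the robot and the scene stay as the last step left them, time stands still between calls to the robot, and variables do not carry over. Pictures are saved under pics/ and viewed, at most 10 in all, crops included, and the job is handed in when it is done.

Besides the shell and the picture viewer there is one more tool, called after ">>>" as name([rows], argument=value, ...), one row to a line, values as JSON. step_arm: Moves the arm, as the interface text tells. Its arguments: {"type":"object","properties":{"steps":{"type":"array","items":{"type":"array","items":{"type":"number"}}},"force":{"type":"number"}},"required":["steps"]}

```bash
mkdir -p pics; ls
cat > h.py <<'E'
import numpy as np, cv2, pickle
from plant import r
def snap(n,save=None):
    s=r.snapshot(n)
    if save:
        cv2.imwrite('pics/'+save+'.png',cv2.cvtColor(s['pixels'],cv2.COLOR_RGB2BGR)); pickle.dump(s,open('pics/'+save+'.pkl','wb'))
    return s
def K(s): return np.array([[s['fx'],0,s['cx']],[0,s['fy'],s['cy']],[0,0,1.]])
def ray(s,uv):
    p=cv2.undistortPoints(np.array([[uv]],float),K(s),np.array(s['dist_coeffs']))[0,0]
    T=np.array(s['cam_to_world']); d=T[:3,:3]@np.array([p[0],p[1],1]); return T[:3,3],d/np.linalg.norm(d)
def plane(s,uv,z):
    o,d=ray(s,uv); return o+d*(z-o[2])/d[2]
def tri(s1,u1,s2,u2):
    o1,d1=ray(s1,u1);o2,d2=ray(s2,u2)
    t=np.linalg.lstsq(np.c_[d1,-d2],o2-o1,rcond=None)[0]
    a=o1+d1*t[0];b=o2+d2*t[1]; return (a+b)/2,np.linalg.norm(a-b)
def proj(s,P):
    W=np.linalg.inv(np.array(s['cam_to_world']))
    return cv2.projectPoints(np.array(P,float).reshape(-1,3),cv2.Rodrigues(W[:3,:3])[0],W[:3,3],K(s),np.array(s['dist_coeffs']))[0][:,0]
E
python3 - <<'E'
from h import *
a=snap('scene','scene1')['pixels'];b=snap('side','side1')['pixels']
for n,s in(('scene',pickle.load(open('pics/scene1.pkl','rb'))),('side',pickle.load(open('pics/side1.pkl','rb')))): print(n,np.round(s['cam_to_world'],3).tolist(),s['fx'])
st=r.get_state();print(st['tool_pos'],st['eef_rot'],st['clock'],st['opening'])
E
```

```text
pics
scene [[-0.993, -0.1, 0.061, 0.499], [-0.116, 0.81, -0.575, 0.223], [0.008, -0.578, -0.816, 0.79], [0.0, 0.0, 0.0, 1.0]] 376.59215899318343
side [[0.921, -0.307, 0.239, 0.316], [-0.389, -0.741, 0.548, -0.728], [0.009, -0.597, -0.802, 0.785], [0.0, 0.0, 0.0, 1.0]] 357.06649957379153
[ 0.14161263 -0.60819862  0.25500928] [ 9.93454801e-01  1.14222997e-01 -1.38036766e-04 -8.04277747e-04] 0.1 1.000219219093499
```

View pics/scene1.png

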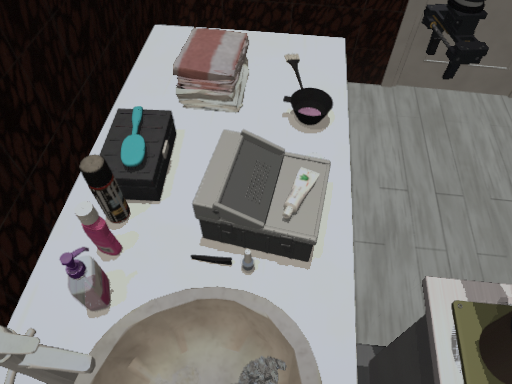

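View pics/side1.png

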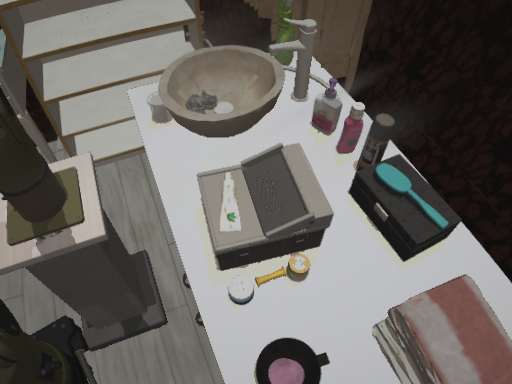

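The scene view shows the box at about (262,195), with the sill on the right and the tube at (300,192), cap down-left, towards +y. In the side view the box is at (263,203) and the tube at (229,202), cap up. I'll enlarge both.

Run:
```python
from h import *
a=cv2.imread('pics/scene1.png')[120:265,190:340];b=cv2.imread('pics/side1.png')[135:280,190:340]
f=lambda i:cv2.resize(i,None,fx=2.66,fy=4,interpolation=cv2.INTER_CUBIC)
o=np.hstack([f(a),f(b)])
cv2.imwrite('pics/crop.png',o);print(o.shape)
# tube masks: white bright
for n in('scene1','side1'):
    s=pickle.load(open(f'pics/{n}.pkl','rb'));p=s['pixels'];h=cv2.cvtColor(p,cv2.COLOR_RGB2HSV)
    m=((h[...,2]>190)).astype(np.uint8)
    R=(slice(160,225),slice(275,325)) if n=='scene1' else (slice(165,235),slice(212,245))
    mm=np.zeros_like(m);mm[R]=m[R]
    c=max(cv2.findContours(mm,0,1)[0],key=cv2.contourArea);print(n,cv2.contourArea(c),cv2.minAreaRect(c),cv2.boxPoints(cv2.minAreaRect(c)).round(0).tolist())
```

```text
(580, 798, 3)
scene1 253.0 ((301.5000305175781, 187.0), (18.782970428466797, 38.013153076171875), 26.56505012512207) [[285.0, 200.0], [302.0, 166.0], [318.0, 174.0], [301.0, 208.0]]
side1 618.5 ((230.5, 201.5), (57.0, 19.0), 90.0) [[221.0, 173.0], [240.0, 173.0], [240.0, 230.0], [221.0, 230.0]]
```

View pics/crop.png

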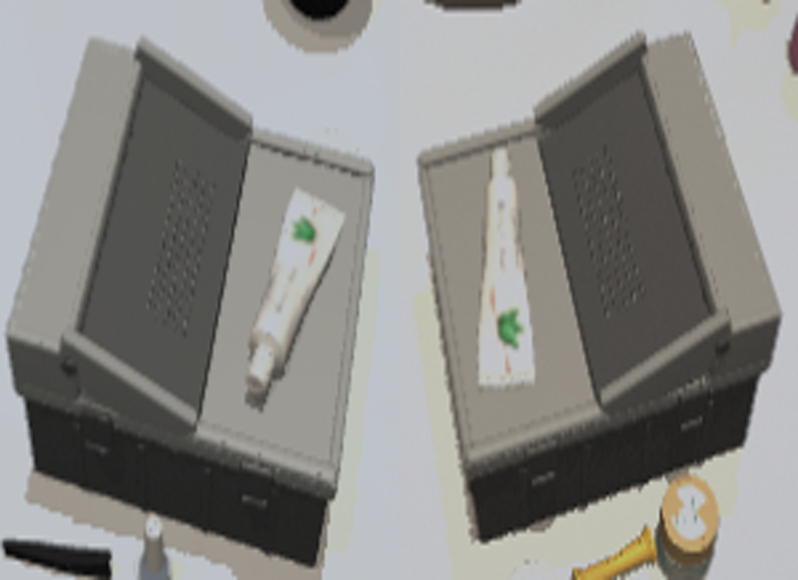

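The crop shows the sill edge running (248,140)–(198,425) in the left half and (541,130)–(602,405) in the right. The fold end of the tube is at (320,200) on the left and (507,385) on the right; the cap is at (257,390) and (500,152).

Run:
```python
from h import *
S=pickle.load(open('pics/scene1.pkl','rb'));D=pickle.load(open('pics/side1.pkl','rb'))
fs=lambda p:(190+p[0]/2.66,120+p[1]/4-.3)
fd=lambda p:(190+(p[0]-399)/2.66,135+p[1]/4-.3)
P={'edge-y':((248,140),(602,405)),'edge+y':((198,425),(541,130)),'front-y':((372,168),(470,468)),'front+y':((333,492),(420,160)),
'hood-y':((90,40),(778,315)),'hood+y':((10,335),(690,35)),'foldmid':((320,200),(507,385)),'foldA':((295,190),(535,382)),'foldB':((345,212),(478,385)),'cap':((257,385),(500,155))}
for k,(a,b) in P.items():
    p,e=tri(S,fs(a),D,fd(b));print(k,p.round(4),round(e,4),'plane110',plane(S,fs(a),.11)[:2].round(3),plane(D,fd(b),.11)[:2].round(3))
```

```text
edge-y [ 0.4988 -0.3813  0.1111] 0.0029 plane110 [ 0.497 -0.382] [ 0.501 -0.381]
edge+y [ 0.5248 -0.1795  0.1116] 0.0063 plane110 [ 0.522 -0.18 ] [ 0.528 -0.178]
front-y [ 0.3869 -0.3749  0.1089] 0.0025 plane110 [ 0.386 -0.374] [ 0.388 -0.376]
front+y [ 0.4154 -0.1549  0.1063] 0.0019 plane110 [ 0.415 -0.153] [ 0.416 -0.158]
hood-y [ 0.6432 -0.4064  0.1512] 0.0001 plane110 [ 0.653 -0.447] [ 0.664 -0.386]
hood+y [ 0.6718 -0.192   0.1505] 0.0045 plane110 [ 0.68  -0.217] [ 0.697 -0.157]
foldmid [ 0.4322 -0.341   0.1131] 0.0013 plane110 [ 0.431 -0.343] [ 0.433 -0.339]
foldA [ 0.4543 -0.3471  0.1115] 0.0016 plane110 [ 0.453 -0.348] [ 0.455 -0.346]
foldB [ 0.4102 -0.333   0.115 ] 0.0006 plane110 [ 0.409 -0.337] [ 0.411 -0.33 ]
cap [ 0.4794 -0.1981  0.1291] 0.003 plane110 [ 0.477 -0.21 ] [ 0.486 -0.183]
```

Consistent: the sill height reads 0.11, the edge-to-front distance 0.112 and the hood 0.151. The box yaw is -0.13, the sill edge is at (0.512,-0.280), and the tube centre lies 57 mm before it with its cap end nearer the flap. I'll move to hover.

>>> step_arm([
  [5.0, -3.2, 0, 0, 0, 0, -1],
  [5.0, -3.2, 0, 0, 0, 0, -1],
  [5.0, -3.2, 0, 0, 0, 0, -1],
  [5.0, -3.2, 0, 0, 0, 0, -1],
  [5.0, -3.2, 0, 0, 0, 0, -1],
  [5.0, -3.2, 0, 0, 0, 0, -1],
  [5.0, -3.2, 0, 0, 0, 0, -1],
  [5.0, -3.2, 0, 0, 0, 0, -1],
])

```text
clock: 1.1
tool_pos: [0.4742, -0.2671, 0.2555]
eef_rot: [0.993, 0.114, -0.0, -0.0]
contact_force: [0.9, -0.7, -0.4]
opening: 0.999
finger_force: 0.0
```

>>> step_arm([
  [0, 0, 0, 0, 0, -10, -1],
  [0, 0, 0, 0, 0, -10, -1],
  [0, 0, 0, 0, 0, -10, -1],
  [0, 0, 0, 0, 0, -10, -1],
  [0, 0, 0, 0, 0, -10, -1],
  [0, 0, 0, 0, 0, -10, -1],
  [0, 0, 0, 0, 0, -9.5, -1],
  [0, 0, 0, 0, 0, 0, -1],
])

```text
clock: 2.1
tool_pos: [0.4729, -0.2687, 0.2553]
eef_rot: [0.752, 0.659, 0.0, -0.0]
contact_force: [0.1, 0.1, 0.6]
opening: 1.0
finger_force: 0.0
```

```bash
cat >> h.py <<'E'
from scipy.spatial.transform import Rotation as Ro
E0=np.array([.5118,-.2804,.110]); yaw=-.13
B=Ro.from_euler('z',yaw).as_matrix()
def box(P): return (np.array(P)-E0)@B   # coords rel. sill edge, box axes
def where():
    st=r.get_state();R=Ro.from_quat(st['eef_rot']);Rb=B.T@R.as_matrix()
    tip=np.array(st['tool_pos'])+R.as_matrix()[:,2]*r.tip_reach
    print('t',round(st['clock'],2),'TCPbox',(box(st['tool_pos'])*1000).round(1),'tipbox',(box(tip)*1000).round(1),'op',round(st['opening'],3),'F',np.round(st['contact_force'],1))
    print('tool axes in box (cols)',Rb.round(3).tolist())
E
python3 - <<'E'
from h import *
where(); s=snap('wrist','w1')
E
```

```text
t 2.1 TCPbox [-40.1   6.6 145.3] tipbox [-40.1   6.6 128.3] op 1.0 F [0.1 0.1 0.6]
tool axes in box (cols) [[0.001, 1.0, -0.001], [1.0, -0.001, 0.001], [0.001, -0.001, -1.0]]
```

View pics/w1.png

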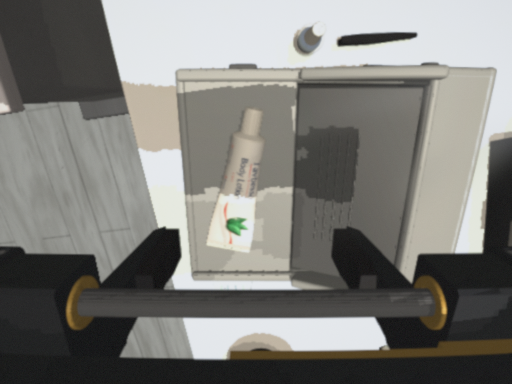

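The wrist view shows the sill edge at (298,85)–(293,270), the tube cap at (252,110), the fold corners at (208,245) and (250,250), and the shoulder at (232,132)–(262,136). I'll cast these to check.

Run:
```python
from h import *
s=pickle.load(open('pics/w1.pkl','rb'))
for n,uv,z in (('edge+',(298,85),.11),('edge-',(293,270),.11),('front+',(181,78),.115),('front-',(192,277),.115),('cap',(252,110),.128),('foldL',(208,245),.113),('foldR',(250,250),.113),('shL',(232,132),.125),('shR',(262,136),.125),('midL',(223,181),.12),('midR',(259,186),.12),('hoodlip+',(433,82),.154)):
    print(n,(box(plane(s,uv,z))*1000).round(1))
print(np.round(s['cam_to_world'],3)[:3,3], r.tip_reach)
```

```text
edge+ [-0.8 96.7 -0. ]
edge- [  2.6 -98.5  -0. ]
front+ [-105.8  102.5    5. ]
front- [-110.3 -104.6    5. ]
cap [-42.5  75.2  18. ]
foldL [-90.6 -65.3   3. ]
foldR [-45.4 -71.3   3. ]
shL [-60.6  55.9  15. ]
shR [-33.6  52.3  15. ]
midL [-71.    8.4  10. ]
midR [-36.1   3.4  10. ]
hoodlip+ [97.7 98.3 44. ]
[ 0.485 -0.19   0.383] 0.017
```

Both measurements agree within a few mm. Tilting 10° (front finger lower, so the flap opens well before the tube is touched) and going down to just above.

>>> step_arm([
  [0, 0, 0, 10, 0, 0, -1],
  [0.34, 0.64, -0.11, 0, 0, 0, -1],
  [0, 0.87, 4.92, 0, 0, 0, -1],
  [0, 0.87, 4.92, 0, 0, 0, -1],
  [0, 0, 0, 0, 0, 0, -1],
])

```text
clock: 2.78
tool_pos: [0.4778, -0.2652, 0.1534]
eef_rot: [0.748, 0.657, -0.058, -0.068]
contact_force: [-0.5, -0.9, 1.2]
opening: 0.998
finger_force: 0.0
```

Run:
```python
from h import *
where(); snap('side','s2'); snap('scene','c2')
a=cv2.imread('pics/scene1.png')
f=lambda n:cv2.resize(cv2.imread(f'pics/{n}.png')[100:280,180:350],(400,500),interpolation=cv2.INTER_CUBIC)
cv2.imwrite('pics/v2.png',np.hstack([f('c2'),f('s2')]))
```

```text
t 2.77 TCPbox [-35.7  10.7  43.4] tipbox [-38.7  10.7  26.6] op 0.998 F [-0.5 -0.9  1.2]
tool axes in box (cols) [[-0.0, 0.984, -0.178], [1.0, 0.001, 0.002], [0.002, -0.178, -0.984]]
```

View pics/v2.png

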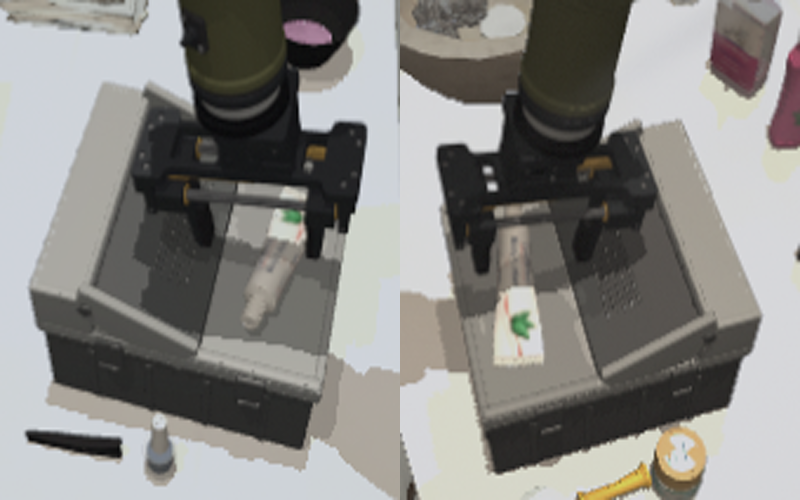

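The picture shows the rear finger behind the tube (left crop (313,250)) and the front finger over the flap ((203,235)), with the tube between them, free. I'll go down.

>>> step_arm([
  [0, 0.17, 0.98, 0, 0, 0, -1],
  [0, 0.17, 0.98, 0, 0, 0, -1],
  [0, 0.15, 0.89, 0, 0, 0, -1],
  [0, 0, 0, 0, 0, 0, -1],
])

```text
clock: 3.38
tool_pos: [0.4795, -0.266, 0.1262]
eef_rot: [0.748, 0.657, -0.058, -0.066]
contact_force: [-1.7, 0.0, 1.2]
opening: 0.998
finger_force: 0.5
```

Run:
```python
from h import *
where(); snap('side','s3'); snap('scene','c3')
f=lambda n:cv2.resize(cv2.imread(f'pics/{n}.png')[100:280,180:350],(400,500),interpolation=cv2.INTER_CUBIC)
cv2.imwrite('pics/v3.png',np.hstack([f('c3'),f('s3')]))
```

```text
t 3.38 TCPbox [-33.9  10.1  16.2] tipbox [-36.9  10.1  -0.5] op 0.998 F [-1.7  0.   1.2]
tool axes in box (cols) [[-0.001, 0.985, -0.175], [1.0, 0.001, -0.0], [0.0, -0.175, -0.985]]
```

View pics/v3.png

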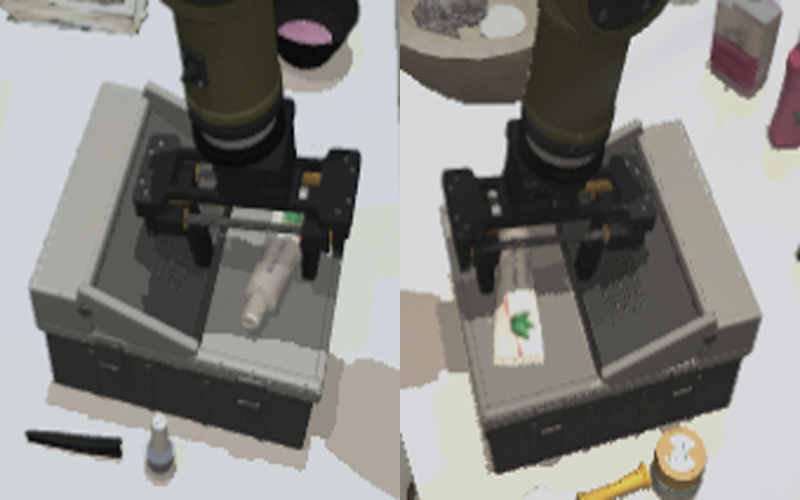

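Flap is already pressed in (the dark gap runs along the sill edge at (215,300) and (585,300)) while the tube has not moved. Now I'll advance and level off.

>>> step_arm([
  [0, 0.76, -0.28, -2, 0, 0, -1],
  [0, 0.77, -0.25, -2, 0, 0, -1],
  [0, 0.78, -0.22, -2, 0, 0, -1],
  [0, 0.79, -0.19, -2, 0, 0, -1],
  [0, 0.8, -0.17, -2, 0, 0, -1],
  [0, 0, 0, 0, 0, 0, -1],
])

```text
clock: 4.22
tool_pos: [0.5202, -0.2714, 0.1342]
eef_rot: [0.751, 0.66, 0.0, 0.001]
contact_force: [-1.8, 0.4, 1.7]
opening: 1.002
finger_force: 1.4
```

Run:
```python
from h import *
where(); snap('side','s4'); snap('scene','c4')
f=lambda n:cv2.resize(cv2.imread(f'pics/{n}.png')[100:280,180:350],(400,500),interpolation=cv2.INTER_CUBIC)
cv2.imwrite('pics/v4.png',np.hstack([f('c4'),f('s4')]))
```

```text
t 4.22 TCPbox [ 7.2 10.  24.2] tipbox [ 7.2 10.   7.2] op 1.002 F [-1.8  0.4  1.7]
tool axes in box (cols) [[-0.001, 1.0, 0.002], [1.0, 0.001, -0.0], [-0.0, 0.002, -1.0]]
```

View pics/v4.png

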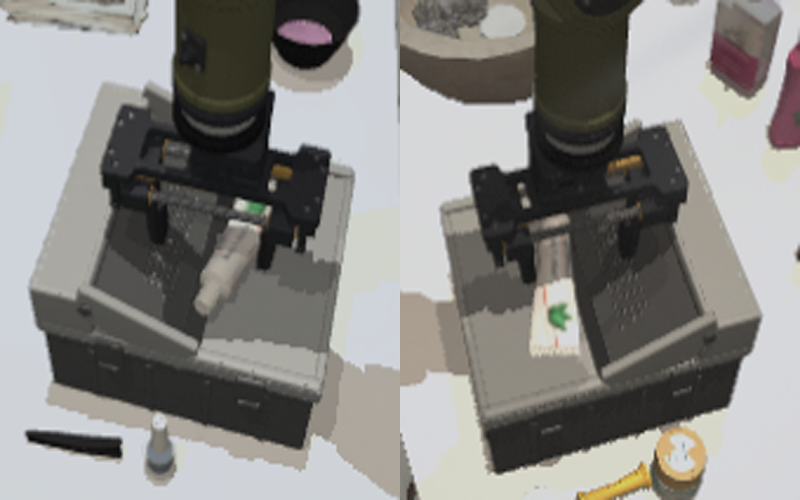

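The flap is wide open at about 0.4 rad, and the tube, pushed by the rear finger, has its cap end over the edge at (205,300) on the left. I'll advance on, closing the gap partly so the rear finger reaches the edge while the front one keeps the flap open; it never touches the tube.

>>> step_arm([
  [0, 0.8, 0, 0, 0, 0, -1],
  [0, 0.8, 0, 0, 0, 0, -1],
  [0, 0.35, 0, 0, 0, 0, -0.84],
  [0, 0.35, 0, 0, 0, 0, -0.68],
  [0, 0, 0, 0, 0, 0, -0.68],
])

```text
clock: 4.95
tool_pos: [0.5415, -0.2742, 0.133]
eef_rot: [0.751, 0.66, -0.001, -0.001]
contact_force: [-5.9, 0.3, 1.4]
opening: 0.84
finger_force: 2.4
```

Run:
```python
from h import *
where(); snap('side','s5'); snap('scene','c5')
f=lambda n:cv2.resize(cv2.imread(f'pics/{n}.png')[100:280,180:350],(400,500),interpolation=cv2.INTER_CUBIC)
cv2.imwrite('pics/v5.png',np.hstack([f('c5'),f('s5')]))
```

```text
t 4.95 TCPbox [28.7 10.  23. ] tipbox [28.6 10.   6. ] op 0.84 F [-5.9  0.3  1.4]
tool axes in box (cols) [[-0.001, 1.0, -0.004], [1.0, 0.001, -0.0], [-0.0, -0.004, -1.0]]
```

View pics/v5.png

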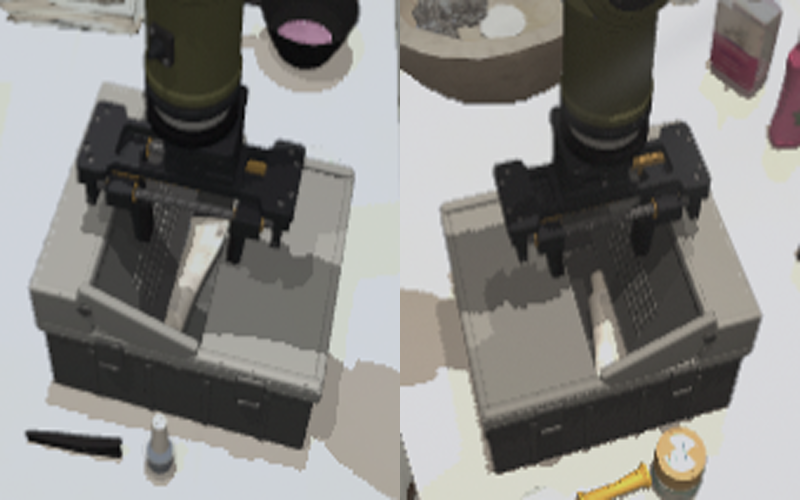

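The tube has tipped over the edge onto the flap, cap down, with its fold end still at the lip near (210,225). I'll push a little further.

>>> step_arm([
  [0, 0.35, 0, 0, 0, 0, -0.52],
  [0, 0.35, 0, 0, 0, 0, -0.36],
  [0, 0.2, 0, 0, 0, 0, -0.32],
  [0, 0, 0, 0, 0, 0, -0.32],
  [0, 0, 0, 0, 0, 0, -0.32],
])

```text
clock: 5.68
tool_pos: [0.5499, -0.2753, 0.1328]
eef_rot: [0.751, 0.66, -0.002, -0.002]
contact_force: [-6.2, 0.7, 0.5]
opening: 0.663
finger_force: 2.4
```

Run:
```python
from h import *
where(); snap('side','s6'); snap('scene','c6')
f=lambda n:cv2.resize(cv2.imread(f'pics/{n}.png')[100:280,180:350],(400,500),interpolation=cv2.INTER_CUBIC)
cv2.imwrite('pics/v6.png',np.hstack([f('c6'),f('s6')]))
```

```text
t 5.67 TCPbox [37.1 10.  22.8] tipbox [37.  10.   5.8] op 0.663 F [-6.2  0.7  0.5]
tool axes in box (cols) [[-0.001, 1.0, -0.005], [1.0, 0.001, -0.0], [0.0, -0.005, -1.0]]
```

View pics/v6.png

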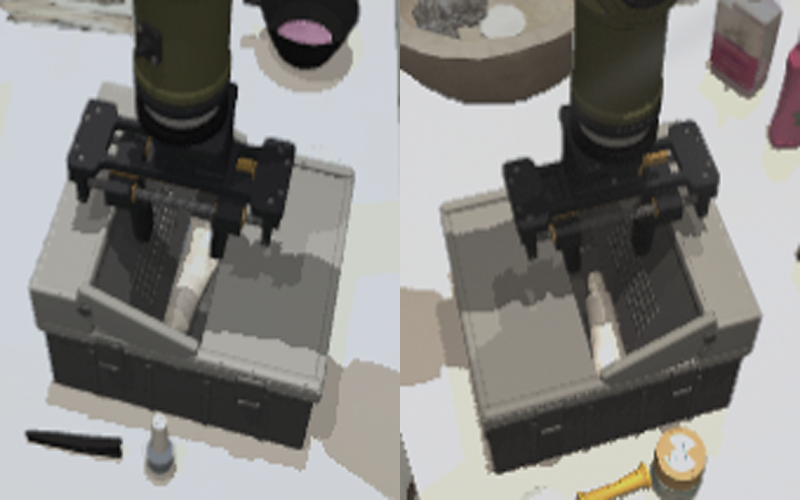

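The tube now lies deeper, cap near (180,320) on the left and (595,278) on the right, and the fold end near (207,228) and (607,368). I'll triangulate its height.

Run:
```python
from h import *
S=pickle.load(open('pics/c6.pkl','rb'));D=pickle.load(open('pics/s6.pkl','rb'))
f=lambda x,y:(180+x*.425-.3,100+y*.36-.3)
for n,a,b in(('cap',(180,322),(194,278)),('fold',(207,228),(208,368)),('shoulder',(190,290),(198,310))):
    p,e=tri(S,f(*a),D,f(*b));print(n,(box(p)*1000).round(0),'world z',p[2].round(3),e.round(3))
# is it still moving?
c=snap('side','s7')['pixels'].astype(int);print('diff',np.abs(c-D['pixels'].astype(int))[180:240,250:285].max())
```

```text
cap [ 32.  40. -66.] world z 0.044 0.006
fold [ 23. -59. -61.] world z 0.049 0.004
shoulder [ 29.   5. -67.] world z 0.043 0.003
diff 33
```

The tube lies 65 mm below the sill, inside the box. I'll draw back and lift clear.

>>> step_arm([
  [0, -0.6, -0.2, 0, 0, 0, -0.32],
  [0, -0.8, -0.3, 0, 0, 0, -0.32],
  [0, -0.8, -0.5, 0, 0, 0, -0.32],
  [0, -0.8, -0.6, 0, 0, 0, -0.32],
  [0, -0.8, -0.6, 0, 0, 0, -0.32],
  [0, -0.8, -0.6, 0, 0, 0, -0.32],
  [0, -0.8, -0.6, 0, 0, 0, -0.32],
  [0, -0.8, -1.0, 0, 0, 0, -0.32],
])

```text
clock: 6.82
tool_pos: [0.4892, -0.2673, 0.1781]
eef_rot: [0.751, 0.66, -0.0, -0.0]
contact_force: [-0.4, -0.8, 1.0]
opening: 0.662
finger_force: 0.0
```

>>> step_arm([
  [0, -2, -3, 0, 0, 0, -0.32],
  [0, -3, -4, 0, 0, 0, -0.32],
  [0, -3, -4, 0, 0, 0, -0.32],
  [0, -3, -4, 0, 0, 0, -0.32],
  [0, 0, 0, 0, 0, 0, -0.32],
  [0, 0, 0, 0, 0, 0, -0.32],
])

```text
clock: 7.58
tool_pos: [0.381, -0.2533, 0.3277]
eef_rot: [0.751, 0.66, 0.0, 0.0]
contact_force: [0.0, -0.7, -0.3]
opening: 0.659
finger_force: 0.0
```

Run:
```python
from h import *
where(); snap('side','s8'); snap('scene','c8')
f=lambda n:cv2.resize(cv2.imread(f'pics/{n}.png')[100:290,180:350],(400,500),interpolation=cv2.INTER_CUBIC)
cv2.imwrite('pics/v8.png',np.hstack([f('c8'),f('s8')]))
```

```text
t 7.58 TCPbox [-133.2    9.9  217.7] tipbox [-133.2    9.9  200.7] op 0.659 F [ 0.  -0.7 -0.3]
tool axes in box (cols) [[-0.001, 1.0, 0.0], [1.0, 0.001, -0.0], [-0.0, 0.0, -1.0]]
```

View pics/v8.png

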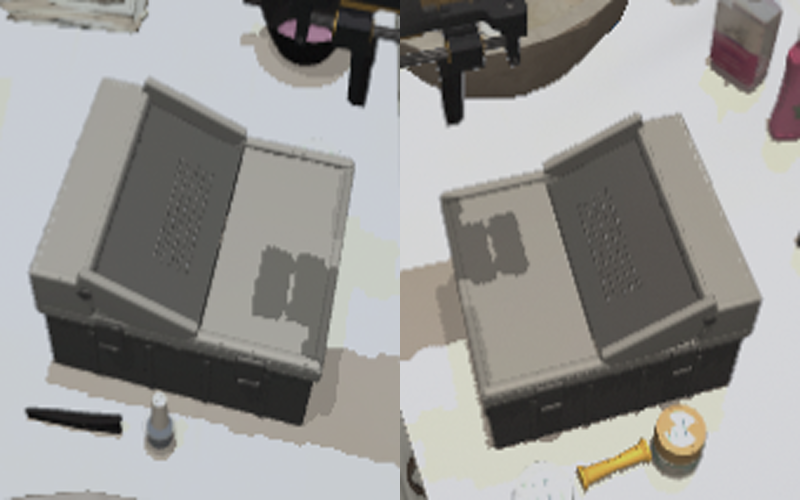

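The sill is empty, the flap is shut flush along the edge at (220,235) on the left and (575,270) on the right, and the visible bystanders are where they were.

```bash
python3 -c "
from plant import r
print(r.finish_job())"
```

```text
the job is handed in; nothing more can be done
None
```

The job is handed in: the flap was pushed in first, the tube was then pushed off the sill into the box with the flap held open, and after drawing back the flap is shut, the sill is empty and the bystanders in view stand where they were.

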